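# Pack the sampler tins under the swing-up tray

### The arm

A 6-joint arm with a two-finger parallel gripper is mounted at the origin on the work surface. World frame = base frame: x ahead of the robot, y to its left, z up, the work surface at z = 0. Lengths are in m, angles in rad, forces in N, time in s.
With the tool pointing down it reaches from about 0.2 to 0.875 m from the base axis. Payload 3.4 kg.
Tool frame: the origin (TCP) lies between the finger pads; the fingertips stand 25 mm ahead of it and the grasp point (between the pads) lies 6 mm ahead of it (r.nose_length is the z of the fingertips in the tool frame, in m); z points along the fingers, y is the line along which they close (so a half turn about z gives the same grasp; the last joint's range is limited). The gripper opens to 94 mm and grips with 3 to 60 N. Pads are 16 mm wide; open, the fingers measure 119 mm over their backs; the gripper's body (75 mm by 177 mm) begins 78 mm behind the grasp point.
Start: joints at [1.041, 0.276, 1.505, -0, 1.361, -0.121], TCP at [0.229, 0.528, 0.23] pointing down, gripper open.
Joint ranges: [-2.89, 2.89], [-0.75, 2.08], [0.22, 2.7], [-1.18, 4.32], [0.11, 2.71], [-2.7, 2.7]. Speed limits (rad/s): [2.57, 2.57, 3.14, 3.14, 3.14, 3.14].

### API

Orientations are given as a unit quaternion [w, x, y, z].
In Python, from plant import r, gripper_to, inverse_kinematics, vision, models, telemetry gives the robot as it stands. Calls block until the motion is done:
- r.move_to(position, orientation): joint-space move of the TCP to a pose.
- r.move_l(position, rot=None, vel=0.15, guard=None): straight line of the TCP; rot=None keeps the orientation; vel is the mean speed in m/s. With guard (N) it stops when the force on the tool has changed by that much, and returns True; else False.
- r.movej(angles): joint-space move.
- gripper_to(opening, f_grip=None): finger opening in m; f_grip is the grip in N (None keeps the last); returns when the fingers have stopped.
- r.hold(seconds).
- inverse_kinematics(position, orientation): joint angles nearest the present ones, or None.
- vision.snapshot(name): name is "scene" or "top"; returns the picture (480x640x3 uint8, red, green, blue); there is no depth.
- vision.get_calibration(name): a dict with "fx", "fy", "cx", "cy" (pixels), "position" and "orientation" of the camera in the world. Camera axes: x right, y down, z forward; pixel columns grow to the right and rows downward; lengths in m; the calibration is good to about 2 mm. A picture is of the moment at which its call begins. get_calibration takes no time and is no camera call.
A pose or a line that the arm cannot do raises r.PlanningError and nothing moves.
- r.sign_off(): hands the job in; it is judged then, once.
Trained networks look in the newest picture that a camera, given by its name, has taken for a name from the list of things; names that differ only in an ending like _2 or _b are one class to them, and where a whole thing is asked for, a point or a joint stands for the part that bears it (a point fixed in the world has none). Each returns a list of dicts, best first, with "score" (0 to 1); they miss things now and then, are a little off and sometimes report something else, mostly with a low value. They report only what shows in the picture. A call takes as long as a camera call.
- models.boxes_of(thing, camera): "at" ([x, y, z] in m, in world coordinates, good to about 4 mm: the middle of the surface that is visible of it).
- models.regions_of(thing, camera): "pixels" (480x640 bool, what is visible of it).
- models.mark_of(thing, camera): "at" ([x, y, z] in m, in world coordinates, good to about 4 mm: a listed point, or the origin of a listed thing).
Readings, each from a call of its own:
- telemetry.current_t(): time.
- telemetry.current_joints(): joint angles.
- telemetry.current_dq(): joint speeds.
- telemetry.current_joint_efforts(): joint torques, N m.
- telemetry.current_ee_pos(): TCP position.
- telemetry.current_tool_rot(): TCP orientation.
- telemetry.current_wrist_force(): force on the tool from outside, world axes, zero at the start.
- telemetry.current_torque(): the same for the moment, N m.
- telemetry.current_opening(): finger opening in m.
- telemetry.current_finger_force(): force on a finger pad.
Only numpy, scipy, OpenCV 4.12 (cv2) and the standard library are available. Lean on these libraries where they do the work, as an engineer would, in place of code of your own. Each camera call takes 0.05 s, during which the arm holds its last target. There are 200 camera calls.

### The job

Pack every flat sampler tin from the bench into the compartment under the grey chest's top tray: swing the tray up and back, turn over the tins that lie upside down (push them up against the front edge of the white board until they tip over onto it), and lay all of them flat in the compartment with the window side up, side by side and at most two high. Then swing the tray back down until it is fully home, leaving the jars and other things on the bench where they are.

Things in the scene. Friction and masses are not known exactly. Their poses are not given: they have to be found in the camera images.
- chest: grey open-topped plastic chest fixed to the bench, 130 mm (x) by 220 mm (y) outside; inside it is 120 mm (x) by 210 mm (y), inner floor 5 mm above the bench, rim 56 mm above the bench: room for two tins side by side in y, and two layers. Origin: middle of its underside, on the bench; axes along the world's. When the tray is down it covers the whole opening.
- tray_arm (a joint): angle of the tray's swing arms: 0 = tray down, fully home on the chest; 2.44 rad = tray fully back behind the chest (stop). The tray always stays level (parallel arms, 75 mm long): it goes round an arc in the x-z plane, up and over to +x, 141 mm back in all and at most 49 mm up. Friction holds it anywhere; about 8 N at the handle moves it.
- tray_handle (a point): middle of the steel bar handle above the tray: bar 120 mm long along y, 14 mm wide in x, 12 mm high, its top 6 mm above this point and 55 mm of open room below it; 124 mm above the bench when the tray is down. Posts (14 x 10 mm) 55 mm either side of the middle in y. As joint tray_arm turns by a, the handle moves from its place at a = 0 by dx = 0.075 (cos 0.35 - cos(0.35 + a)), dz = 0.075 (sin(0.35 + a) - sin 0.35).
- board: white raised board fixed to the bench, 130 mm deep (x), 240 mm wide (y), flat top 18 mm above the bench. Origin: middle of its underside; axes along the world's. Its upright front face (towards the robot, 65 mm in front of the origin) is the wall to push tins up against: squeeze a tin lightly (some 12 N) between it and a finger at the near lip, raise that end until it tips over onto the board.
- tin_a: flat closed tin, 60 mm wide (its y) by 18 mm thick (z), 0.12 kg, origin at its middle; body 84 mm long (x), and at each short end a lip, 4 mm thick and as wide as the tin, stands out 6 mm (96 mm in all). Upside down, the lips are 10 to 14 mm above the bench: a fingertip reaches below their edge. +z face: window side, a rim round six round brass lids (2 x 3); -z face: plain metal. May be absent.
- tin_b: flat closed tin, 60 mm wide (its y) by 18 mm thick (z), 0.12 kg, origin at its middle; body 84 mm long (x), and at each short end a lip, 4 mm thick and as wide as the tin, stands out 6 mm (96 mm in all). Upside down, the lips are 10 to 14 mm above the bench: a fingertip reaches below their edge. +z face: window side, a rim round six round brass lids (2 x 3); -z face: plain metal. May be absent.
- tin_c: flat closed tin, 60 mm wide (its y) by 18 mm thick (z), 0.12 kg, origin at its middle; body 84 mm long (x), and at each short end a lip, 4 mm thick and as wide as the tin, stands out 6 mm (96 mm in all). Upside down, the lips are 10 to 14 mm above the bench: a fingertip reaches below their edge. +z face: window side, a rim round six round brass lids (2 x 3); -z face: plain metal. May be absent.
- tin_d: flat closed tin, 60 mm wide (its y) by 18 mm thick (z), 0.12 kg, origin at its middle; body 84 mm long (x), and at each short end a lip, 4 mm thick and as wide as the tin, stands out 6 mm (96 mm in all). Upside down, the lips are 10 to 14 mm above the bench: a fingertip reaches below their edge. +z face: window side, a rim round six round brass lids (2 x 3); -z face: plain metal. May be absent.
- jar_1: glass spice jar with brass lid, 44 mm across, 62 mm high, standing on the white board near its left (+y) end; leave alone; origin at the middle of its underside.
- jar_2: glass spice jar like jar_1, on the board near its right (-y) end; leave alone; origin at the middle of its underside.
- jar_3: glass spice jar, 42 mm across, 62 mm high, on the bench among the tins; leave alone; origin at the middle of its underside.
- label_roll: roll of paper labels, 90 mm across, 40 mm high; leave alone; origin at the middle of its underside.
- carton: cardboard carton 80 x 120 x 70 mm; leave alone; origin at the middle of its underside.
- tape_gun: black tape dispenser with a clear tape roll, 160 x 50 mm, 104 mm high; leave alone; origin at the middle of its underside.

How it is judged:
By the outcome, as a careful person would: the job done as asked, in the order asked, and still so for the second after the job is handed in, with the robot touching nothing.
Of tin_a, tin_b, tin_c, tin_d only 3 to 4 are there at a start; the rules pass over those that are not, and their reading is None.
At some moment in a run one of tin_a, tin_b, tin_c, tin_d may be knocked a few centimetres aside while the robot is not near it.
It also fails if it takes over 210 s, if anything falls off the work surface, if the arm or the gripper's body presses on something with over 40 N, if the wrist force passes 120 N, or if a joint passes its speed limit or range.

## Working session

There is one attempt and no reset: what is moved stays moved. The work goes in short steps, each a Python script; the robot and the scene stay as the last script left them, time stands still between calls to the robot, and variables do not carry over. Pictures are saved under pics/ and viewed, at most 14 in all, crops included, and the job is handed in when it is done.

```bash
ls; mkdir -p pics
python3 - <<'E'
from plant import r, vision, models, telemetry
import cv2,numpy as np
for c in ("top","scene"):
    im=vision.snapshot(c); cv2.imwrite(f"pics/{c}0.png",im[:,:,::-1])
    k=vision.get_calibration(c); print(c,k)
    for t in ("tin_a","tray_handle","board","chest","jar_1"):
        for m in models.mark_of(t,c): print(t,np.round(m["at"],3),round(m["score"],2))
print(telemetry.current_t(), telemetry.current_tool_rot())
E
```

```text
pics
top {'fx': 573.7796451863876, 'fy': 573.7796451863876, 'cx': 315.7117422121865, 'cy': 237.0373068599855, 'position': array([ 0.41978096, -0.11228124,  1.35093422]), 'orientation': array([ 0.03746342, -0.70333918,  0.70827496, -0.04750865])}
tin_a [ 0.432 -0.158  0.009] 0.82
tin_a [0.452 0.023 0.013] 0.76
tin_a [ 0.434 -0.35   0.006] 0.58
tray_handle [0.474 0.266 0.125] 0.89
board [ 0.699 -0.073 -0.004] 0.67
chest [ 0.472  0.266 -0.   ] 0.85
chest [ 0.434 -0.16   0.008] 0.75
jar_1 [ 0.536 -0.243 -0.002] 0.87
jar_1 [0.737 0.017 0.015] 0.77
jar_1 [ 0.735 -0.17   0.019] 0.71
scene {'fx': 537.9090380593772, 'fy': 537.9090380593772, 'cx': 316.52070852723455, 'cy': 238.54129201517728, 'position': array([0.93843577, 0.34997861, 0.96337118]), 'orientation': array([-0.09699304,  0.29666041,  0.9054176 , -0.28775672])}
tin_a [ 0.434 -0.349  0.01 ] 0.9
tin_a [ 0.434 -0.16   0.006] 0.77
tin_a [0.453 0.028 0.012] 0.75
tray_handle [0.469 0.266 0.123] 0.72
tray_handle [ 0.432 -0.157  0.01 ] 0.24
board [ 0.697 -0.073  0.002] 0.61
chest [ 0.47   0.267 -0.003] 0.88
jar_1 [ 0.735 -0.174  0.019] 0.86
jar_1 [ 0.533 -0.238 -0.006] 0.72
jar_1 [0.736 0.014 0.021] 0.62
0.6 [1.52166175e-05 2.02990097e-01 9.79180790e-01 1.74226011e-05]
```

View pics/top0.png

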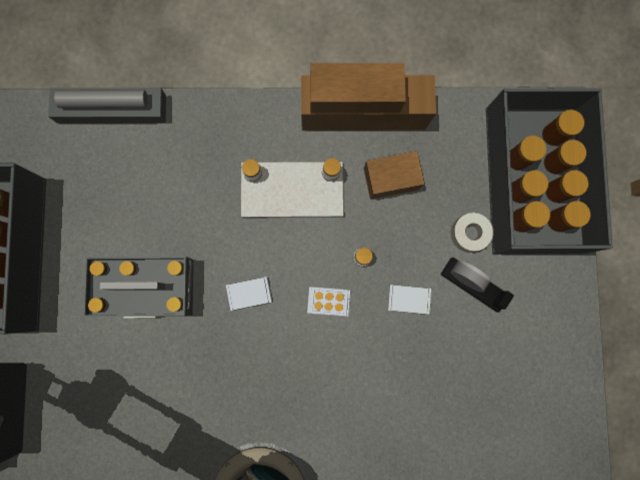

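View pics/scene0.png

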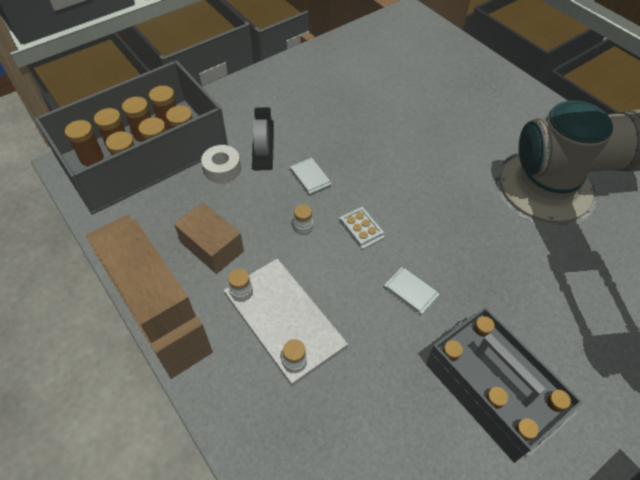

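The pictures show three tins. The left (top px 248,293) and right (410,299) ones are upside down, and the middle one (328,301) is window-up. The tray handle is at (129,286), with jars in the tray at its corners and behind the handle's middle (127,268). First step is to open the tray, gripping the bar 32 mm to the -y side of that middle jar.

```bash
cat > h.py <<'E'
from plant import r, gripper_to, inverse_kinematics, vision, models, telemetry as T
import numpy as np, cv2
from scipy.spatial.transform import Rotation as R
def q(psi=0., pitch=0.):
    """tool down, closing line at psi from world y; pitch about world y"""
    x,y,z,w=(R.from_euler('z',psi)*R.from_euler('y',pitch)*R.from_quat([0,1,0,0])).as_quat()
    return np.array([w,x,y,z])
def plane(px,cam,z):
    k=vision.get_calibration(cam); w,a,b,c=k["orientation"]
    d=np.c_[(px[:,0]-k["cx"])/k["fx"],(px[:,1]-k["cy"])/k["fy"],np.ones(len(px))]
    d=R.from_quat([a,b,c,w]).apply(d); p=k["position"]
    return p+d*((z-p[2])/d[:,2])[:,None]
def tins(z=0.018,name=None):
    im=vision.snapshot("top")
    if name: cv2.imwrite(f"pics/{name}.png",im[:,:,::-1])
    out=[]
    for g in models.regions_of("tin_a","top"):
        v,u=np.nonzero(g["pixels"])
        if len(u)<200: continue
        P=plane(np.c_[u,v].astype(float),"top",z)[:,:2]
        (c,s,a)=cv2.minAreaRect((P*1000).astype(np.float32))
        if s[0]<s[1]: a+=90      # a = long axis from world x
        a=(a+90)%180-90
        h=cv2.cvtColor(im,cv2.COLOR_RGB2HSV)[v,u]
        brass=np.mean((h[:,1]>110)&(h[:,0]<30))
        out.append((np.array(c)/1000,np.radians(a),np.array(s).round(0),brass,g["score"]))
    for o in out: print("tin",o[0].round(4),round(np.degrees(o[1]),1),o[2],"brass %.2f score %.2f"%o[3:])
    return out
def arc(a): return .075*np.array([np.cos(.35)-np.cos(.35+a),0,np.sin(.35+a)-np.sin(.35)])
def say(*m): print(*m,"t=%.1f"%T.current_t(),"ee",T.current_ee_pos().round(4),"F",T.current_wrist_force().round(1),"open %.4f"%T.current_opening())
E
python3 - <<'E'
from h import *
h=np.array([.4715,.266-.032,.130]); o=q(np.pi/2)
gripper_to(.028)
r.move_to(h+[0,0,.12],o); say("above")
if r.move_l(h,vel=.1,guard=15): say("HIT")
gripper_to(.0,30); say("grip")
p0=T.current_ee_pos()
for a in np.linspace(0,2.44,14)[1:]:
    r.move_l(p0+arc(a),vel=.08); F=T.current_wrist_force()
    print(round(a,2),F.round(1),end=' ')
say("back"); gripper_to(.028); r.move_l(T.current_ee_pos()+[0,0,.1]); say("up")
tins(name="open")
print(models.mark_of("tray_handle","top")[:1])
E
```

```text
Traceback (most recent call last):
plant.PlanningError: the arm cannot take that pose within its joint ranges
```

```bash
cat > open.py <<'E'
from h import *
h=np.array([.4715,.266-.032,.130]); o=q(-np.pi/2)
print([inverse_kinematics(h+d,o) is not None for d in ([0,0,.12],[0,0,0],arc(1.2),arc(2.44))])
r.move_to(h+[0,0,.12],o); say("above")
if r.move_l(h,vel=.1,guard=15): say("HIT")
gripper_to(.0,30); say("grip")
p0=T.current_ee_pos()
for a in np.linspace(0,2.44,14)[1:]:
    r.move_l(p0+arc(a),vel=.08); F=T.current_wrist_force()
    print(round(a,2),F.round(1),end=' ')
say("back"); gripper_to(.028); r.move_l(T.current_ee_pos()+[0,0,.1]); say("up")
tins(name="open")
print(models.mark_of("tray_handle","top")[:1])
E
python3 open.py
```

```text
[True, True, True, True]
above t=3.1 ee [0.4711 0.2348 0.2499] F [-0.3 -0.  -1.2] open 0.0276
grip t=4.8 ee [0.4686 0.234  0.1303] F [-6.4  0.5  4.9] open 0.0135
0.19 [-1.6  0.5  1.8] 0.38 [-1.7  1.1 -0. ] 0.56 [-2.6  0.8 -0.8] 0.75 [-2.4  0.9 -0.8] 0.94 [-2.6 -0.1 -0.9] 1.13 [-1.1  1.  -0.1] 1.31 [-1.  -0.  -0.8] 1.5 [ 0.1  0.6 -2.1] 1.69 [ 1.   0.7 -2.9] 1.88 [ 1.3  1.4 -4.3] 2.06 [ 1.9  1.9 -6.1] 2.25 [ 2.3  1.  -7.6] 2.44 [-2.2 -0.1  1.9] back t=9.1 ee [0.6094 0.234  0.1305] F [-2.2 -0.1  1.9] open 0.0137
up t=10.3 ee [0.609  0.2338 0.2294] F [-0.6 -0.1 -0.5] open 0.0279
tin [ 0.4339 -0.3461] 84.4 [98. 61.] brass 0.00 score 0.79
tin [ 0.4307 -0.1596] 84.9 [95. 60.] brass 0.24 score 0.73
tin [0.4496 0.0259] -78.3 [61. 97.] brass 0.00 score 0.60
[{'at': [0.614, 0.2674, 0.1244], 'score': 0.61}]
```

The tray is fully back and its friction holds it. Next I pack the window-up tin, then look again.

```bash
cat >> h.py <<'E'
CH=np.array([.470,.2665])
def yaw(a,p):
    for s in sorted((a,a-np.pi,a+np.pi),key=abs):
        if all(inverse_kinematics([p[0],p[1],z],q(s)) is not None for z in (.03,.15)): return s
    raise RuntimeError("no yaw")
def pick(c,a,z=.028,op=.082,lift=.15):
    s=yaw(a,c); p=np.array([*c,z])
    r.move_to([*c,lift],q(s)); gripper_to(op)
    if r.move_l(p,vel=.12,guard=12): say("HIT on pick")
    gripper_to(0,25); ok=T.current_opening(); say("gripped")
    r.move_l([*c,lift],vel=.15); return .05<ok<.07
def place(c,z,a=0,lift=.15):
    s=yaw(a,c)
    r.move_to([*c,lift],q(s)); r.move_l([*c,z+.012],vel=.12)
    hit=r.move_l([*c,z],vel=.03,guard=8); say("placed",hit)
    gripper_to(.070); r.move_l([*c,lift],vel=.12)
E
python3 - <<'E'
from h import *
r.move_l([.55,.2,.25],vel=.3)
t=[o for o in tins() if o[3]>.1][0]
if pick(t[0],t[1]): place(CH-[0,.045],.034)
say("done"); r.move_l([.45,.1,.2],vel=.3)
tins(name="p1")
E
```

```text
tin [ 0.4297 -0.1594] 85.8 [96. 62.] brass 0.23 score 0.97
tin [0.4506 0.0247] -78.1 [62. 97.] brass 0.00 score 0.84
tin [ 0.4337 -0.3468] 84.1 [96. 60.] brass 0.00 score 0.66
gripped t=15.0 ee [ 0.4303 -0.1596  0.0285] F [0.4 0.2 2.3] open 0.0595
placed False t=19.0 ee [0.4699 0.2215 0.0338] F [ 0.8 -0.7 -1. ] open 0.0598
done t=20.5 ee [0.4694 0.2213 0.1493] F [-0.2 -0.  -1.2] open 0.0698
tin [ 0.4338 -0.3468] 83.9 [96. 60.] brass 0.00 score 0.66
tin [0.618  0.2856] 89.7 [241. 144.] brass 0.15 score 0.41
```

View pics/p1.png

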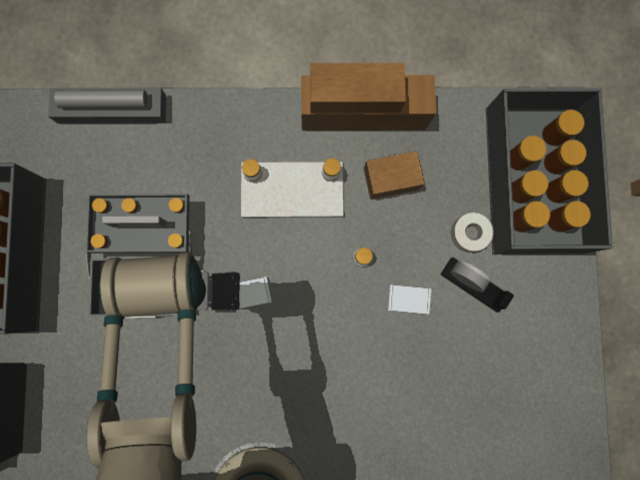

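```bash
cat >> h.py <<'E'
NOSE=np.array([.008,0,-.025])
def nose(C,b): return np.array(C)-R.from_euler('y',b).apply(NOSE), q(0,b)
FX,FY=.633,-.075          # board front face, flip line
def flip():
    """tin lies upside down, long axis along x, near the board, centre about (FX-.060,FY)"""
    gripper_to(0,20); b0=np.radians(-15)
    p,o=nose([FX-.145,FY,.10],b0); r.move_to(p,o)
    p,_=nose([FX-.145,FY,.0078],b0); r.move_l(p,vel=.1)
    F0=T.current_wrist_force()
    p,_=nose([FX-.085,FY,.0078],b0)
    hit=r.move_l(p,vel=.025,guard=11); say("squeeze",hit,"F0",F0.round(1))
    if not hit: return False
    C0=T.current_ee_pos()+R.from_euler('y',b0).apply(NOSE); piv=C0+[.096,0,0]; dx=0.
    for th in range(4,109,4):
        t=np.radians(th); b=b0+np.radians(50)*min(th/75,1)
        p,o=nose(piv+[-.096*np.cos(t)+dx,0,.096*np.sin(t)],b)
        r.move_l(p,rot=o,vel=.06)
        f=-(T.current_wrist_force()-F0)
        print(th,"F",f.round(1)[[0,2]],"dx %.4f"%dx)
        if th<65: dx+=float(np.clip(.0001*(10-f[0]),-.001,.001))
    r.move_l(T.current_ee_pos()+[-.06,0,.06],vel=.15); return True
E
python3 - <<'E'
from h import *
r.move_to([.35,-.18,.2],q(0))
t=min(tins(),key=lambda o:np.hypot(*(o[0]-[.45,.025])))
if pick(t[0],t[1]): place([FX-.062,FY],.029)
say("done"); flip(); say("flipped?")
r.move_to([.35,-.18,.25],q(0)); tins(.036,name="f1")
k=cv2.imread("pics/f1.png")[120:330,200:460]; cv2.imwrite("pics/f1c.png",cv2.resize(k,None,fx=2,fy=2))
E
```

```text
tin [0.4682 0.2216] -0.5 [64. 99.] brass 0.23 score 0.94
tin [0.45   0.0259] -79.1 [61. 96.] brass 0.00 score 0.92
tin [ 0.4339 -0.3467] 84.2 [96. 60.] brass 0.00 score 0.64
gripped t=26.2 ee [0.4506 0.0258 0.0284] F [ 0.4 -0.4  3.5] open 0.0594
placed False t=30.1 ee [ 0.5709 -0.075   0.0288] F [-0.5 -0.3 -1.1] open 0.0597
done t=31.7 ee [ 0.5704 -0.0749  0.1492] F [-0.4  1.  -0.2] open 0.0701
squeeze True F0 [ 0.1 -0.1  0.5] t=36.2 ee [ 0.5214 -0.0738  0.028 ] F [-0.5 -1.2 -0.4] open 0.0004
4 F [ 3.8 -0.7] dx 0.0000
8 F [-0.7  0.5] dx 0.0006
12 F [0.5 0.9] dx 0.0016
16 F [-1.1  0.3] dx 0.0026
20 F [-0.7  0.7] dx 0.0036
24 F [0.5 0.2] dx 0.0046
28 F [-0.4  0.9] dx 0.0055
32 F [ 0.5 -0.7] dx 0.0065
36 F [ 0.8 -0.3] dx 0.0075
40 F [-0.2  0.9] dx 0.0084
44 F [1.  0.2] dx 0.0094
48 F [ 0.1 -0.4] dx 0.0103
52 F [0.1 1.2] dx 0.0113
56 F [-0.2 -0.3] dx 0.0123
60 F [-0.5  0.3] dx 0.0133
64 F [1.2 1. ] dx 0.0143
68 F [1.1 0.9] dx 0.0151
72 F [0.7 0.1] dx 0.0151
76 F [-0.3  0.1] dx 0.0151
80 F [1.  0.1] dx 0.0151
84 F [-0.6  1.1] dx 0.0151
88 F [0.2 0.7] dx 0.0151
92 F [-0.2 -0.4] dx 0.0151
96 F [-0.4  0.9] dx 0.0151
100 F [-0.3  1.1] dx 0.0151
104 F [0.2 1.1] dx 0.0151
108 F [-0.2  0.3] dx 0.0151
flipped? t=44.5 ee [ 0.6244 -0.0738  0.1818] F [ 0.4  0.2 -0. ] open 0.0003
tin [0.4675 0.2171] -0.4 [63. 93.] brass 0.25 score 0.94
tin [ 0.4334 -0.3436] 83.6 [95. 59.] brass 0.00 score 0.73
tin [ 0.5792 -0.0757] -0.0 [58. 93.] brass 0.00 score 0.69
```

View pics/f1c.png

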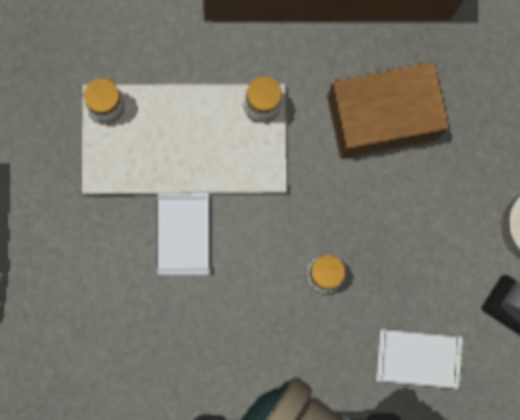

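Contact was lost because the guard stop left almost no squeeze. The tin is still square against the board (crop px 184,233), upside down. I'll build up a real squeeze first, then raise it in finer, force-controlled steps.

```bash
cat > flip.py <<'E'
from h import *
def flip(y=FY):
    gripper_to(0,20); b0=np.radians(-15)
    p,o=nose([FX-.125,y,.10],b0); r.move_to(p,o)
    p,_=nose([FX-.125,y,.0075],b0); r.move_l(p,vel=.1)
    F0=T.current_wrist_force(); f=lambda: F0-T.current_wrist_force()
    p,_=nose([FX-.080,y,.0075],b0)
    if not r.move_l(p,vel=.025,guard=8): say("no contact"); return False
    p[0]=T.current_ee_pos()[0]-.001
    for i in range(24):
        p[0]+=.0005; r.move_l(p,vel=.02); g=f()[0]
        print("%.4f:%.1f"%(p[0],g),end=' ')
        if g>12: break
    else: return False
    print(); C=p+R.from_euler('y',b0).apply(NOSE); piv=C+[.096,0,0]; dx=0.; lost=0
    for th in np.arange(1.5,110,1.5):
        t=np.radians(th); b=b0+np.radians(50)*min(th/75,1)
        p,o=nose(piv+[-.096*np.cos(t)+dx,0,.096*np.sin(t)],b)
        r.move_l(p,rot=o,vel=.06); g=f()
        print("%.0f:%.1f,%.1f,%.1f"%(th,g[0],g[2],dx*1e3),end=' ')
        if th<70:
            dx+=float(np.clip(K*(12-g[0]),-.002,.002)); lost=lost+1 if g[0]<2 else 0
            if lost>3:
                print("LOST"); r.move_l(T.current_ee_pos()+[-.05,0,.0],vel=.1); return False
    r.move_l(T.current_ee_pos()+[-.06,0,.06],vel=.15); return True
K=.0002
E
python3 - <<'E'
from flip import *
print(flip()); say("")
r.move_to([.35,-.18,.25],q(0)); tins(.036,name="f2")
k=cv2.imread("pics/f2.png")[120:330,200:460]; cv2.imwrite("pics/f2c.png",cv2.resize(k,None,fx=2,fy=2))
E
```

```text
0.5208:-0.9 0.5213:-0.7 0.5218:0.6 0.5223:2.7 0.5228:4.8 0.5233:5.8 0.5238:6.0 0.5243:5.9 0.5248:7.1 0.5253:8.1 0.5258:8.6 0.5263:9.7 0.5268:10.5 0.5273:10.3 0.5278:10.9 0.5283:12.3 
2:9.7,1.5,0.0 3:9.8,1.7,0.5 4:10.9,0.2,0.9 6:10.4,0.4,1.1 8:11.0,-0.1,1.4 9:12.8,-0.3,1.6 10:12.9,-1.7,1.5 12:12.5,-0.8,1.3 14:12.9,-1.0,1.2 15:12.8,-1.6,1.0 16:12.7,-2.7,0.9 18:12.5,-3.7,0.7 20:13.0,-3.9,0.6 21:12.8,-4.3,0.4 22:12.5,-4.7,0.3 24:14.1,-4.6,0.2 26:13.2,-4.8,-0.3 27:12.4,-5.2,-0.5 28:12.7,-5.5,-0.6 30:12.7,-6.7,-0.7 32:9.9,-5.4,-0.9 33:10.1,-5.8,-0.4 34:10.1,-6.7,-0.1 36:8.7,-8.4,0.3 38:9.9,-8.8,1.0 39:9.0,-8.2,1.4 40:8.2,-9.2,2.0 42:9.3,-9.2,2.8 44:7.8,-8.7,3.3 45:5.9,-11.0,4.1 46:6.5,-9.8,5.4 48:7.6,-9.6,6.5 50:7.0,-8.6,7.3 51:6.8,-10.3,8.3 52:6.1,-9.9,9.4 54:1.8,-1.8,10.6 56:-0.6,-1.4,12.6 57:-0.7,-0.8,14.6 58:-1.1,0.2,16.6 LOST
False
 t=63.4 ee [ 0.5585 -0.0751  0.1152] F [-0.3 -0.5  0.6] open 0.0002
tin [0.4675 0.2171] -0.4 [63. 93.] brass 0.24 score 0.73
tin [ 0.563  -0.0746] -0.3 [60. 93.] brass 0.00 score 0.72
tin [ 0.4337 -0.3438] 84.2 [95. 59.] brass 0.00 score 0.65
tin [ 0.7378 -0.1675] -0.7 [45. 55.] brass 0.62 score 0.55
tin [0.5874 0.2747] 89.0 [249. 194.] brass 0.15 score 0.37
```

```bash
python3 - <<'E'
s=open('flip.py').read()
a=s.index("    print(); C="); s=s[:a]+'''    print(); C=p+R.from_euler('y',b0).apply(NOSE); piv=C+[.096,0,0]; rho=0.; lost=0
    for th in np.arange(1.5,122,1.5):
        t=np.radians(th); b=b0+min(t,np.radians(BM)); u=np.array([np.cos(t),0,-np.sin(t)])
        p,o=nose(piv-(.096-rho)*u,b)
        r.move_l(p,rot=o,vel=.06); g=f(); ax=g@u
        print("%.0f:%.1f,%.1f,%.1f"%(th,ax,g@[np.sin(t),0,np.cos(t)],rho*1e3),end=' ')
        if th<75:
            rho+=float(np.clip(K*((12 if th<30 else 9)-ax),-.001,.001)); lost=lost+1 if ax<1.5 else 0
            if lost>3:
                print("LOST"); r.move_l(T.current_ee_pos()+[-.05,0,.0],vel=.1); return False
        elif th<80: rho-=.0008
    r.move_l(T.current_ee_pos()+[-.06,0,.06],vel=.15); return True
K=.0002; BM=65
'''
s=s.replace("FX-.125","FX-.142"); open('flip.py','w').write(s)
E
cat > dof.py <<'E'
import sys
from flip import *
import flip as fl
for BMx in (75,65,55,45):
    ps=[nose([FX-.096*np.cos(t),FY,.0075+.096*np.sin(t)],np.radians(-15)+min(t,np.radians(BMx))) for t in np.radians([0,45,60,75,90,105,121])]
    ok=[inverse_kinematics(*x) is not None for x in ps]; print(BMx,ok)
    if all(ok): break
fl.BM=BMx
print(fl.flip()); say("")
r.move_to([.35,-.18,.25],q(0)); tins(.036,name=sys.argv[1])
k=cv2.imread(f"pics/{sys.argv[1]}.png")[120:330,200:460]; cv2.imwrite(f"pics/{sys.argv[1]}c.png",cv2.resize(k,None,fx=2,fy=2))
E
python3 dof.py f3
```

```text
75 [True, True, True, True, True, True, True]
0.5208:-1.2 0.5213:-0.3 0.5218:0.8 0.5223:2.2 0.5228:4.5 0.5233:5.3 0.5238:6.1 0.5243:6.9 0.5248:6.9 0.5253:8.6 0.5258:8.7 0.5263:10.0 0.5268:10.1 0.5273:10.8 0.5278:12.1 
2:9.9,-0.2,0.0 3:9.5,0.5,0.4 4:11.0,0.3,0.9 6:11.2,0.3,1.1 8:12.5,0.7,1.3 9:11.9,0.5,1.2 10:12.5,0.5,1.2 12:13.3,0.7,1.1 14:12.8,0.6,0.8 15:13.4,0.4,0.7 16:12.9,1.3,0.4 18:13.1,-0.0,0.2 20:13.3,-0.3,-0.0 21:13.5,-0.3,-0.3 22:12.1,-0.4,-0.6 24:13.6,0.4,-0.6 26:13.1,-0.7,-0.9 27:10.5,-1.3,-1.1 28:11.5,-1.1,-0.8 30:11.9,-1.4,-0.7 32:10.8,-0.7,-1.3 33:9.8,-0.1,-1.7 34:8.8,-1.4,-1.8 36:10.0,-0.7,-1.8 38:7.9,-2.0,-2.0 39:8.3,-2.3,-1.8 40:8.3,-2.7,-1.6 42:8.1,-3.3,-1.5 44:7.2,-2.1,-1.3 45:7.4,-2.6,-1.0 46:7.5,-2.3,-0.7 48:7.1,-1.4,-0.4 50:6.8,-1.7,0.0 51:7.1,-2.6,0.5 52:8.4,-0.6,0.9 54:7.6,-1.0,1.0 56:7.1,-0.8,1.2 57:7.6,-1.6,1.6 58:8.7,-1.8,1.9 60:8.0,-1.7,2.0 62:9.0,-1.8,2.2 63:7.6,-2.1,2.2 64:7.6,-1.9,2.4 66:0.4,-0.9,2.7 68:-0.1,-0.4,3.7 69:1.2,-1.5,4.7 70:0.3,-0.7,5.7 LOST
False
 t=84.5 ee [ 0.5742 -0.075   0.1132] F [-0.2  0.1 -0.5] open 0.0000
tin [ 0.5653 -0.0756] -0.3 [58. 93.] brass 0.00 score 0.90
tin [0.4664 0.2171] -0.4 [63. 95.] brass 0.24 score 0.86
tin [ 0.4334 -0.3445] 83.9 [97. 60.] brass 0.00 score 0.69
```

View pics/f3c.png

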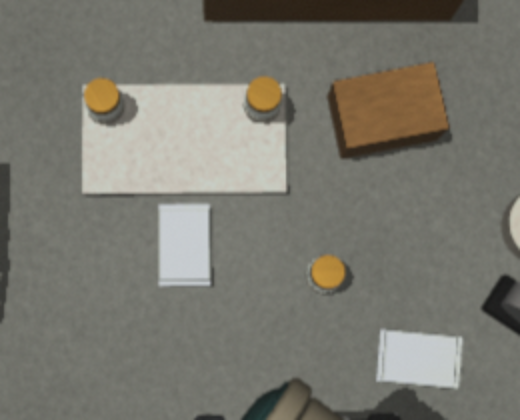

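Axial squeezing fails at steep angles: the far end slides down the board face. That cost 84 s, so for the turn I'll pinch the tin by its sides near the robot-side end, with the tool pitched. Pitching it past upright and resting its far end at the board's front edge lets it tip over onto the board. First I check reach offline.

```bash
cat > turn.py <<'E'
from h import *
B=lambda b: R.from_euler('y',b)
PTS=np.array([[sx*x,0,z] for sx in (1,-1) for x,z in ((.042,.009),(.042,-.009),(.048,.005),(.048,.001))])
def plan(c,psi=0,b1=-40,b2=60,off=.025,y=FY):
    b1,b2=np.radians([b1,b2]); Z=R.from_euler('z',psi)
    c3=np.array([*c,.009])
    low=B(b1).apply([-.008,0,-.025])[2]; con=B(b1).apply([0,0,-.018])
    t1=np.array([-off-con[0],0,.0028-low-.009])      # TCP rel. tin middle, tin frame
    d=B(b2-b1)
    P=d.apply(PTS); i=P[:,2].argmin()
    cf=np.array([FX+.012,y,.0195])-P[i]*[1,0,1]
    return c3+Z.apply(t1), q(psi,b1), cf+d.apply(t1), q(0,b2)
def turn(c,psi=0,b1=-40,b2=60):
    p1,o1,p2,o2=plan(c,psi,b1,b2)
    r.move_to(p1+[0,0,.10],o1); gripper_to(.080)
    if r.move_l(p1,vel=.12,guard=12): say("HIT pick")
    gripper_to(0,35); say("pinch")
    if not .05<T.current_opening()<.07: return False
    r.move_l(p1+[0,0,.15],vel=.2)
    r.move_to(p2+[-.03,0,.10],o2); r.move_l(p2+[0,0,.02],vel=.15)
    h=r.move_l(p2-[0,0,.004],vel=.03,guard=5); say("stood",h)
    gripper_to(.085); r.move_l(T.current_ee_pos()+[0,0,.1],vel=.15); say("out"); return True
E
python3 - <<'E'
from turn import *
for name,c,psis in (("t1",[.564,-.0755],[0]),("t2",[.4335,-.345],np.radians([84-180,84]))):
  for psi in psis:
    for b1,b2 in ((-40,60),(-45,55),(-30,70),(-35,65),(-25,75)):
        p1,o1,p2,o2=plan(c,psi,b1,b2)
        print(name,round(np.degrees(psi)),b1,b2,[inverse_kinematics(p,o) is not None for p,o in ((p1,o1),(p1+[0,0,.15],o1),(p2,o2),(p2+[-.03,0,.1],o2),(p2+[0,0,.1],o2))],p2.round(3))
E
```

```text
t1 0 -40 60 [True, False, True, True, True] [ 0.673 -0.075  0.101]
t1 0 -45 55 [True, False, True, True, True] [ 0.672 -0.075  0.102]
t1 0 -30 70 [False, True, True, False, False] [ 0.673 -0.075  0.098]
t1 0 -35 65 [True, True, True, True, False] [ 0.673 -0.075  0.099]
t1 0 -25 75 [True, True, False, False, False] [ 0.674 -0.075  0.096]
t2 -96 -40 60 [True, True, True, True, True] [ 0.673 -0.075  0.101]
t2 -96 -45 55 [False, True, True, True, True] [ 0.672 -0.075  0.102]
t2 -96 -30 70 [True, True, True, False, False] [ 0.673 -0.075  0.098]
t2 -96 -35 65 [True, True, True, True, False] [ 0.673 -0.075  0.099]
t2 -96 -25 75 [True, True, False, False, False] [ 0.674 -0.075  0.096]
t2 84 -40 60 [True, True, True, True, True] [ 0.673 -0.075  0.101]
t2 84 -45 55 [True, True, True, True, True] [ 0.672 -0.075  0.102]
t2 84 -30 70 [True, True, True, False, False] [ 0.673 -0.075  0.098]
t2 84 -35 65 [True, True, True, True, False] [ 0.673 -0.075  0.099]
t2 84 -25 75 [True, True, False, False, False] [ 0.674 -0.075  0.096]
```

```bash
sed -i 's/def turn(c,psi=0,b1=-40,b2=60):/def turn(c,psi=0,b1=-40,b2=60,L=.15):/; s/p1+\[0,0,.10\],o1/p1+[0,0,min(L,.1)],o1/; s/p1+\[0,0,.15\],vel/p1+[0,0,L],vel/' turn.py
cat > go1.py <<'E'
from turn import *
c=[.564,-.0755]
p1,o1,_,_=plan(c); L=max(l for l in (.04,.06,.08,.1,.12) if inverse_kinematics(p1+[0,0,l],o1) is not None); print("L",L)
print(turn(c,L=L)); r.move_to([.35,-.18,.25],q(0)); tins(.036,name="g1")
k=cv2.imread("pics/g1.png")[120:330,200:460]; cv2.imwrite("pics/g1c.png",cv2.resize(k,None,fx=2,fy=2)); say("")
E
python3 go1.py
```

```text
L 0.06
pinch t=92.1 ee [ 0.5277 -0.0756  0.0277] F [-2.6 -0.6  4.2] open 0.0593
stood False t=98.1 ee [ 0.6726 -0.075   0.0966] F [ 0.7 -0.5 -0.9] open 0.0003
out t=100.3 ee [ 0.6725 -0.0751  0.1957] F [-0.8  1.  -0.3] open 0.0851
True
tin [ 0.4337 -0.3438] 83.9 [99. 63.] brass 0.00 score 0.67
tin [0.6128 0.081 ] 74.3 [94. 61.] brass 0.00 score 0.67
 t=101.7 ee [ 0.3517 -0.1809  0.2498] F [0.7 0.  0. ] open 0.0847
```

View pics/g1c.png

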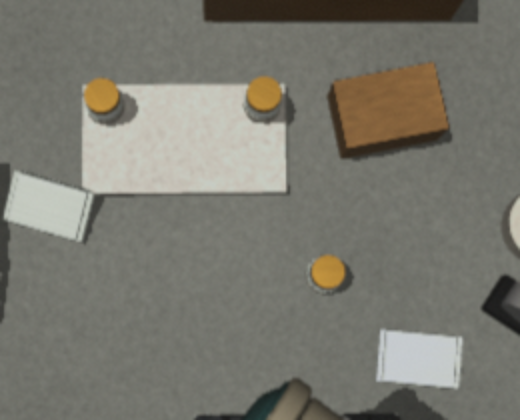

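The tin was struck out of the pinch because the lift was too low (60 mm) to clear the board while pitching. It now lies flat, still upside down, beside the board's left corner (crop px 48,207). I'll pinch it there, lifting higher before pitching.

```bash
sed -i 's/gripper_to(0,35)/gripper_to(0,50)/; s/p2+\[-.03,0,.10\],o2/p2+[0,0,.10],o2/' turn.py
cat > go2.py <<'E'
import sys
from turn import *
name,x0,y0=sys.argv[1],float(sys.argv[2]),float(sys.argv[3])
t=min(tins(),key=lambda o:np.hypot(*(o[0]-[x0,y0]))); c,a=t[0],t[1]; best=None
for psi in (a-np.pi,a):
    for b1,b2 in ((-40,60),(-45,55),(-35,60)):
        p1,o1,p2,o2=plan(c,psi,b1,b2)
        L=[l for l in (.13,.15,.18,.21) if inverse_kinematics(p1+[0,0,l],o1) is not None]
        if L and inverse_kinematics(p1,o1) is not None and inverse_kinematics(p1+[0,0,.1],o1) is not None and best is None: best=(psi,b1,b2,max(L))
print("best",best)
if best:
    try: print(turn(c,*best))
    except r.PlanningError as e: say("ERR",e); raise
    r.move_to([.35,-.1,.25],q(0)); tins(.036,name=name)
    k=cv2.imread(f"pics/{name}.png")[120:330,200:460]; cv2.imwrite(f"pics/{name}c.png",cv2.resize(k,None,fx=2,fy=2)); say("")
E
python3 go2.py g2 .613 .081
```

```text
tin [0.6163 0.0842] 74.0 [97. 63.] brass 0.00 score 0.80
tin [ 0.4328 -0.3477] 85.2 [99. 62.] brass 0.00 score 0.63
tin [0.4682 0.2216] -0.4 [64. 94.] brass 0.24 score 0.63
best (np.float64(-1.8499576606885995), -40, 60, 0.21)
HIT pick t=105.1 ee [0.6248 0.1162 0.0846] F [-2.5 -5.   1.3] open 0.0798
pinch t=106.3 ee [0.6267 0.1187 0.0861] F [-0.8  0.9  0.5] open 0.0004
False
tin [0.6133 0.0811] 74.3 [98. 61.] brass 0.00 score 0.80
tin [ 0.4337 -0.3447] 81.8 [99. 64.] brass 0.00 score 0.73
tin [0.4664 0.2172] -0.4 [66. 95.] brass 0.24 score 0.60
 t=108.8 ee [ 0.3503 -0.1     0.2499] F [-0.1 -0.7  0.2] open 0.0006
```

View pics/g2c.png

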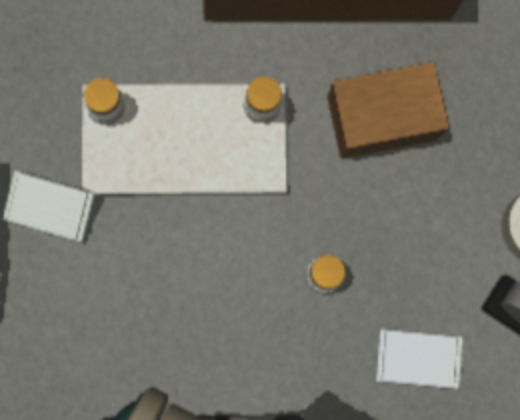

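The pitched gripper's body touched the set-back tray (12 N guard stop) and nothing moved. I'll move this tin with a vertical grasp to an open spot, aligned with x, and turn it from there.

```bash
cat > go3.py <<'E'
from turn import *
c=np.array([.45,-.06]); best=None
for b1,b2 in ((-40,60),(-45,55),(-35,60)):
    p1,o1,p2,o2=plan(c,0,b1,b2)
    I=[inverse_kinematics(p1+[0,0,l],o1) is not None for l in (0,.1,.13,.15,.18)]; print(b1,b2,I)
    if all(I[:3]) and best is None: best=(0,b1,b2,[.1,.13,.15,.18][sum(I)-2])
print(best)
if best and pick([.6155,.083],np.radians(74),lift=.16):
    place(c,.029)
    print(turn(c,*best))
r.move_to([.35,-.1,.25],q(0)); tins(.036,name="g3")
k=cv2.imread("pics/g3.png")[120:330,60:460]; cv2.imwrite("pics/g3c.png",cv2.resize(k,None,fx=2,fy=2)); say("")
print(models.mark_of("tray_handle","top")[:1])
E
python3 go3.py
```

```text
-40 60 [False, False, False, False, False]
-45 55 [False, True, False, False, False]
-35 60 [True, False, False, True, True]
None
tin [0.6134 0.0811] 73.3 [96. 61.] brass 0.00 score 0.92
tin [ 0.435  -0.3429] 83.9 [97. 61.] brass 0.00 score 0.72
tin [0.4675 0.2165] -0.4 [64. 93.] brass 0.23 score 0.58
 t=109.2 ee [ 0.35   -0.1     0.2499] F [0.6 0.1 0.5] open 0.0001
[{'at': [0.612, 0.2661, 0.1233], 'score': 0.91}]
```

View pics/g3c.png

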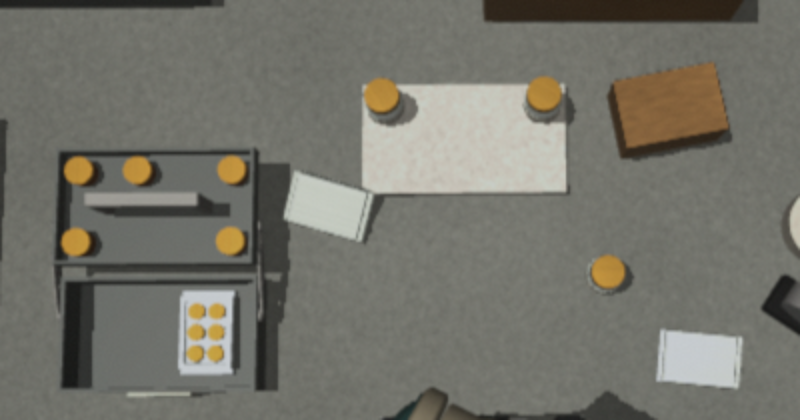

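```bash
cat > srch.py <<'E'
from turn import *
for x,y in ((.43,-.1),(.48,-.1),(.43,0),(.48,-.02),(.53,-.1),(.5,-.15)):
  for pd in (90,-90,60,-60,0,30,-30):
    for b1,b2 in ((-40,60),(-35,60)):
        p1,o1,p2,o2=plan([x,y],np.radians(pd),b1,b2)
        I=[inverse_kinematics(p1+[0,0,l],o1) is not None for l in (0,.05,.1,.15,.2)]
        if all(I[:4]): print(x,y,pd,b1,b2,I)
print([yaw(np.radians(74),[.6155,.083])])
for psi in np.radians([84,-96]):
    p1,o1,p2,o2=plan([.4337,-.3465],psi); print(psi,[inverse_kinematics(p1+[0,0,l],o1) is not None for l in (0,.05,.1,.15,.2)])
E
python3 srch.py
```

```text
0.43 -0.1 90 -40 60 [True, True, True, True, True]
0.43 -0.1 90 -35 60 [True, True, True, True, True]
0.43 -0.1 -90 -40 60 [True, True, True, True, True]
0.43 -0.1 -90 -35 60 [True, True, True, True, True]
0.43 -0.1 60 -40 60 [True, True, True, True, True]
0.43 -0.1 60 -35 60 [True, True, True, True, True]
0.43 -0.1 30 -40 60 [True, True, True, True, False]
0.48 -0.1 90 -40 60 [True, True, True, True, True]
0.48 -0.1 90 -35 60 [True, True, True, True, True]
0.48 -0.1 -90 -40 60 [True, True, True, True, True]
0.48 -0.1 -90 -35 60 [True, True, True, True, True]
0.48 -0.1 60 -40 60 [True, True, True, True, True]
0.48 -0.1 60 -35 60 [True, True, True, True, True]
0.43 0 90 -40 60 [True, True, True, True, True]
0.43 0 90 -35 60 [True, True, True, True, True]
0.43 0 -90 -40 60 [True, True, True, True, True]
0.43 0 -90 -35 60 [True, True, True, True, True]
0.43 0 60 -40 60 [True, True, True, True, True]
0.43 0 60 -35 60 [True, True, True, True, True]
0.43 0 -60 -40 60 [True, True, True, True, True]
0.43 0 -60 -35 60 [True, True, True, True, True]
0.48 -0.02 90 -40 60 [True, True, True, True
[... 479 characters left out ...]
0.53 -0.1 -90 -40 60 [True, True, True, True, True]
0.53 -0.1 -90 -35 60 [True, True, True, True, True]
0.53 -0.1 60 -40 60 [True, True, True, True, True]
0.53 -0.1 60 -35 60 [True, True, True, True, True]
0.53 -0.1 -60 -35 60 [True, True, True, True, True]
0.5 -0.15 90 -40 60 [True, True, True, True, True]
0.5 -0.15 90 -35 60 [True, True, True, True, True]
0.5 -0.15 -90 -40 60 [True, True, True, True, True]
0.5 -0.15 -90 -35 60 [True, True, True, True, True]
0.5 -0.15 60 -40 60 [True, True, True, True, True]
0.5 -0.15 60 -35 60 [True, True, True, True, True]
[np.float64(-1.8500490071139892)]
1.4660765716752369 [True, True, True, True, True]
-1.6755160819145565 [True, True, True, True, True]
```

```bash
cat > go4.py <<'E'
from turn import *
c=np.array([.45,-.06]); a=np.radians(-90)
if pick([.6155,.083],np.radians(74),lift=.16):
    place(c,.029,a,lift=.12)
    try: print(turn(c,a,-40,60,.2))
    except r.PlanningError as e: say("ERR",e); raise
r.move_to([.35,-.1,.25],q(0)); tins(.036,name="g4")
k=cv2.imread("pics/g4.png")[120:330,60:460]; cv2.imwrite("pics/g4c.png",cv2.resize(k,None,fx=2,fy=2)); say("")
E
python3 go4.py
```

```text
gripped t=114.2 ee [0.6159 0.083  0.0285] F [0.5 0.1 1.9] open 0.0608
placed False t=117.5 ee [ 0.4499 -0.06    0.0289] F [-0.5 -0.8 -1.7] open 0.0607
pinch t=121.6 ee [ 0.4508 -0.0233  0.0276] F [0.9 1.2 2.4] open 0.0597
stood True t=126.2 ee [ 0.6721 -0.075   0.1   ] F [ 4.1 -0.7  4.9] open 0.0596
out t=127.6 ee [ 0.6722 -0.075   0.1976] F [ 0.   0.1 -0.3] open 0.0855
True
tin [0.4675 0.217 ] -0.4 [63. 93.] brass 0.24 score 0.85
tin [ 0.6919 -0.0736] -0.3 [58. 95.] brass 0.25 score 0.84
tin [ 0.4336 -0.3435] 84.2 [95. 59.] brass 0.00 score 0.55
 t=129.0 ee [ 0.3519 -0.1008  0.25  ] F [ 0.7  0.5 -0.8] open 0.0852
```

View pics/g4c.png

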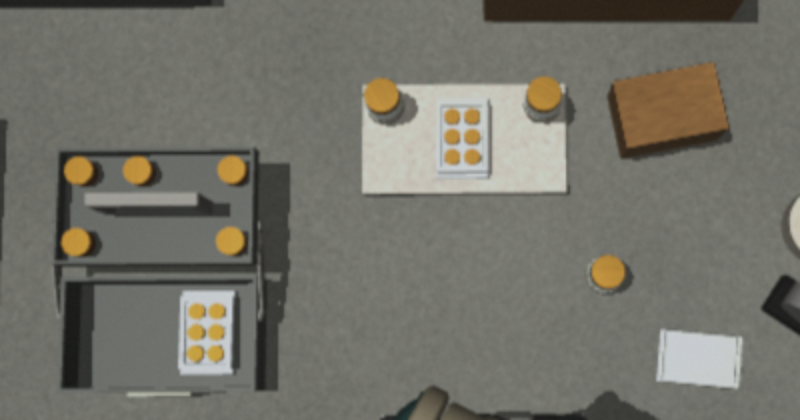

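The turn worked: the first turned tin lies window-up on the board (crop px 463,137), clear of both jars. I'll pack it, then do the same with the last tin.

```bash
cat > go5.py <<'E'
from turn import *
via=lambda: r.move_to([.42,.0,.2],q(0))
if pick([.692,-.0736],0,z=.046):
    via(); place(CH+[0,.045],.034); say("in chest")
    via()
    t=min((o for o in tins() if o[3]<.1 and o[0][1]<0),key=lambda o:np.hypot(*(o[0]-[.434,-.346])))
    c=np.array([.45,-.06]); a=np.radians(-90)
    if pick(t[0],t[1]):
        place(c,.029,a,lift=.12); print(turn(c,a,-40,60,.2))
r.move_to([.35,-.1,.25],q(0)); tins(.036,name="g5")
k=cv2.imread("pics/g5.png")[120:330,60:460]; cv2.imwrite("pics/g5c.png",cv2.resize(k,None,fx=2,fy=2)); say("")
E
python3 go5.py
```

```text
gripped t=132.1 ee [ 0.6923 -0.0737  0.0466] F [-0.4 -0.3  1.9] open 0.0598
placed False t=136.8 ee [0.4699 0.3115 0.0338] F [-0.1  1.  -1.7] open 0.0600
in chest t=138.3 ee [0.4694 0.3112 0.1492] F [-0.7  0.3  0.6] open 0.0698
tin [0.4723 0.3115] -0.4 [69. 97.] brass 0.24 score 0.90
tin [ 0.4345 -0.347 ] 83.9 [100.  62.] brass 0.00 score 0.83
tin [0.4684 0.2217] -1.3 [63. 95.] brass 0.25 score 0.56
gripped t=145.2 ee [ 0.4349 -0.3472  0.0284] F [ 0.6 -0.3  2.2] open 0.0598
placed False t=149.9 ee [ 0.4499 -0.0599  0.0289] F [-0.4 -0.1 -2.4] open 0.0598
pinch t=153.9 ee [ 0.4502 -0.0233  0.0276] F [-0.6  2.1  4.1] open 0.0596
stood True t=158.6 ee [ 0.672  -0.075   0.0981] F [ 3.  -0.2  4.7] open 0.0593
out t=160.0 ee [ 0.6721 -0.0751  0.1958] F [ 0.5 -0.2 -0.5] open 0.0851
True
tin [0.4705 0.3052] -0.4 [63. 93.] brass 0.25 score 0.71
tin [ 0.6955 -0.0748] 0.0 [93. 60.] brass 0.24 score 0.65
tin [0.4664 0.2172] -0.5 [63. 95.] brass 0.24 score 0.63
 t=161.4 ee [ 0.3519 -0.1008  0.25  ] F [-0.5 -0.1  0.3] open 0.0854
```

View pics/g5c.png

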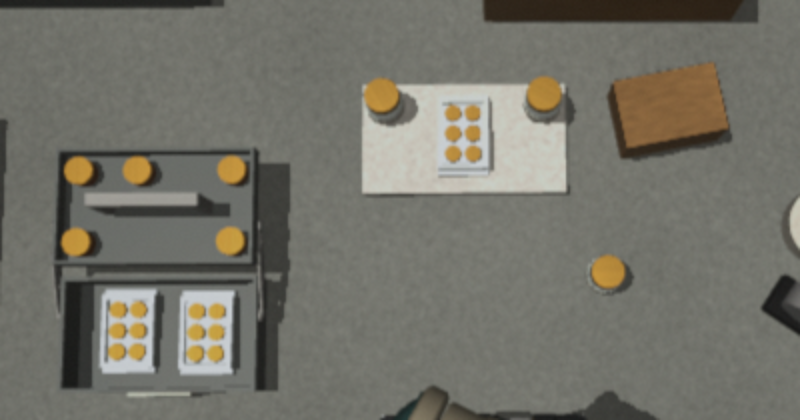

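Two tins are in and the third lies window-up on the board (464,135). I'll stack it on the right-hand tin, then close the tray.

```bash
cat > go6.py <<'E'
from turn import *
if not pick([.6955,-.0746],0,z=.046): raise SystemExit("no grip")
r.move_to([.42,.0,.2],q(0)); place([.4685,.2217],.0525)
r.move_to([.42,.05,.25],q(-np.pi/2)); tins(.041,name="g6"); say("")
gripper_to(.028)
k=cv2.imread("pics/g6.png")[170:340,60:240]; cv2.imwrite("pics/g6c.png",cv2.resize(k,None,fx=3,fy=3))
E
python3 go6.py
```

```text
gripped t=164.5 ee [ 0.6958 -0.0747  0.0466] F [0.2 0.6 2.5] open 0.0597
placed False t=168.8 ee [0.4684 0.2217 0.0523] F [-0.   0.4 -1.4] open 0.0599
tin [0.4703 0.3047] -0.4 [63. 93.] brass 0.26 score 0.71
tin [0.5035 0.221 ] 89.6 [64. 25.] brass 0.26 score 0.56
 t=171.4 ee [0.4199 0.0505 0.2493] F [ 0.4 -0.2  0.1] open 0.0698
```

View pics/g6c.png

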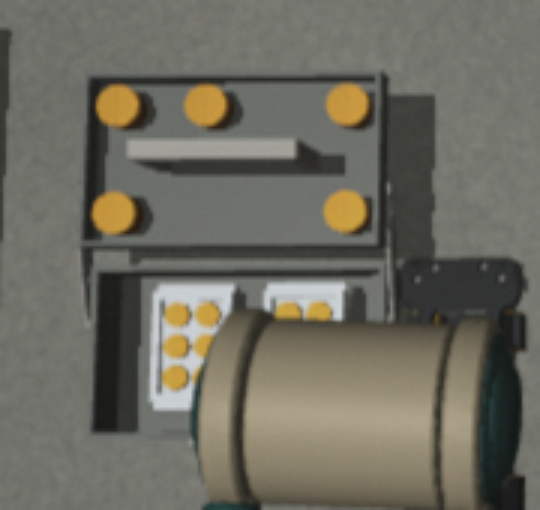

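The stacked tin's far end shows square and level (px 305,310); the arm hides the rest. Closing the tray now.

```bash
cat > go7.py <<'E'
from turn import *
p=np.array([.6094,.234,.1305]); o=q(-np.pi/2)
r.move_to(p+[0,0,.12],o)
tins(.041,name="g7")
if r.move_l(p,vel=.1,guard=15): say("HIT"); raise SystemExit
gripper_to(0,30); say("grip")
p0=T.current_ee_pos()-arc(2.44)
for a in np.linspace(2.44,0,14)[1:]:
    r.move_l(p0+arc(a),vel=.08); F=T.current_wrist_force(); print(round(a,2),F.round(1),end=' ')
    if np.abs(F).max()>35: say("STUCK"); break
say("down"); h=r.move_l(T.current_ee_pos()+[-.002,0,-.006],vel=.02,guard=15); say("press",h)
gripper_to(.028); r.move_l(T.current_ee_pos()+[0,0,.12]); r.move_to([.3,.0,.3],q(0))
im=vision.snapshot("top"); print(models.mark_of("tray_handle","top")[:1]); cv2.imwrite("pics/end.png",im[:,:,::-1]); say("")
im=vision.snapshot("scene"); cv2.imwrite("pics/ends.png",im[:,:,::-1])
E
python3 go7.py
```

```text
tin [0.4703 0.3017] 1.7 [95. 59.] brass 0.26 score 0.87
tin [0.4696 0.2217] -0.4 [66. 93.] brass 0.26 score 0.64
grip t=175.1 ee [0.6094 0.2341 0.131 ] F [-0.7 -0.1  2.6] open 0.0134
2.25 [0.1 0.2 1. ] 2.06 [-1.2  1.  -0.5] 1.88 [-0.6  0.8  0.6] 1.69 [-0.3  0.8  1.1] 1.5 [ 0.5 -0.4 -0.6] 1.31 [ 1.6  0.1 -1.1] 1.13 [ 1.1 -0.2 -1. ] 0.94 [ 2.3  0.4 -1.7] 0.75 [ 1.1  0.3 -0.8] 0.56 [ 1.1  0.4 -0.2] 0.38 [ 0.1  1.4 -2.2] 0.19 [ 0.2  1.  -5.2] 0.0 [ 0.5  0.1 -0.6] down t=179.3 ee [0.4684 0.2341 0.1309] F [ 0.5  0.1 -0.6] open 0.0135
press True t=179.5 ee [0.4684 0.234  0.1308] F [-0.5 -0.4  5.7] open 0.0136
[{'at': [0.4711, 0.2666, 0.1194], 'score': 0.91}]
 t=182.9 ee [3.002e-01 1.000e-04 2.999e-01] F [ 0.4 -0.5 -0.5] open 0.0282
```

View pics/ends.png

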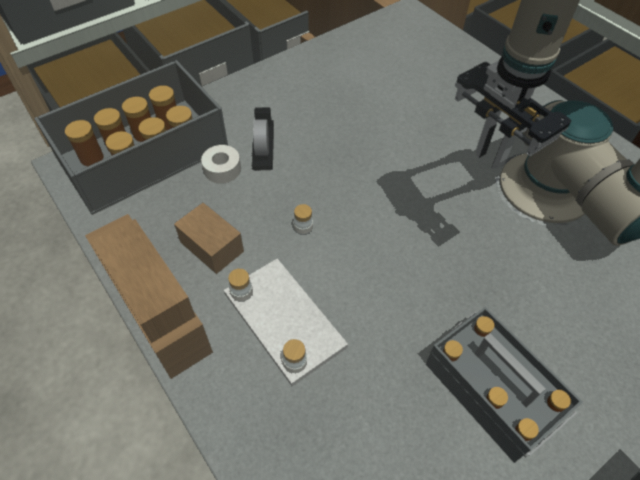

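The tray is home (handle around px 512,365, bar back at its starting spot, and the press stopped at once). The bench is clear of tins, and the jars, carton, roll and tape gun are where they started.

```bash
python3 -c "
from plant import r; print(r.sign_off())"
```

```text
the job is handed in; nothing more can be done
None
```

All three tins on the bench are packed window-side up under the closed tray, two side by side and the third on top of one; I turned the two upside-down ones by pinching and pitching them over onto the board, because pushing them against its front edge failed twice.

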